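# Stretch the spring tester to its gauge mark and hold

### The job

Swing the spring tester's gauge arm all the way out until it snaps home against its stop, then pull the spring-return plunger out by its upright grip plate until the plunger's pointer lines up with the needle on the arm, without overstretching the spring past that mark. Keep hold of the plunger there: the job ends with the robot still holding the spring stretched at the mark. Leave the bottle, the vial and the tape roll where they are.

Things in the scene. Friction and masses are not known exactly. Their poses are not given: they have to be found in the camera images.
- tester: bench spring tester, fixed to the bench: aluminium base plate 185 x 170 mm, top 16 mm above the bench, carrying a lying steel spring barrel (52 mm diameter, 112 mm long, axis 50 mm above the bench, top at 76 mm). Origin on the bench on the barrel's axis line, under the front mouth of the barrel; x runs back along the barrel (the plunger is pulled along -x, roughly toward the robot), y to the left, z up. Plate reaches from x = -65 to 120 mm and y = -50 to 120 mm
- plunger_slide (a joint): how far the plunger is pulled out (m), 0 = home, stop at 0.095. A spring draws it home: about 4.4 N at 0, rising by 1.1 N per cm to about 14 N at 0.085; let go, it runs back
- grip_plate (a point): the plunger's upright black grip plate: 14 mm thick along the pull (x), 50 mm wide (y), from 40 to 110 mm above the bench; this point is in its middle at 90 mm above the bench. At home the plate stands 48 mm clear in front of the barrel mouth (x = -55 mm in the tester's frame); the 12 mm rod behind it runs 50 mm above the bench, so above 60 mm there is free room behind the plate
- pointer_tip (a point): tip of the pointer, a 6 mm steel pin that leaves the left side of the grip plate (toward the tester's +y), 50 mm above the bench; the tip lies 58 mm left of the plunger's axis. It travels with the plunger, its axes parallel to the tester's
- gauge_swing (a joint): angle of the gauge arm on its upright hinge (rad): 0 = folded back beside the barrel, grows counter-clockwise from above, by the left side, to the stop at 3.0, where it points straight forward (tester's -x). Friction holds it at the start (0.05 to 0.4). A spring pushes it back (0.2 N m at most) up to 2.36; from about 2.7 on it goes to the stop by itself and stays there
- swing_hinge (a point): the upright hinge axis of the gauge arm, at 85 mm above the bench; x = -20 mm, y = 95 mm in the tester's frame. This frame turns with the arm: its x points along the arm
- swing_post (a point): upright black round grip post on the gauge arm, 18 mm diameter, top 100 mm above the bench; this point is on its axis 85 mm above the bench, 50 mm from the hinge axis. The steel arm (16 mm wide, 143 mm from the hinge to its end) lies 29 to 39 mm above the bench; nothing on it but the post stands higher than 56 mm
- index_tip (a point): the mark: tip of the needle, a 6 mm pin on a small aluminium rider clamped on the gauge arm (75 to 120 mm from the hinge, different each time; the rider stays put), 50 mm above the bench, sticking out sideways from the arm. Its x points along the arm away from the hinge. With the arm home it points at the plunger, its tip 8 mm left of the path of the pointer's tip, and its x is the pull direction: pointer and needle are in line when they lie at the same distance along it
- amber_bottle: bystander: brown glass bottle 52 mm diameter, 98 mm tall, right of the tester; origin at its underside
- vial: bystander: small capped glass vial 21 mm diameter, 47 mm tall, right of the tester; origin at its underside
- tape_roll: bystander: roll of tape 72 mm diameter, 18 mm tall, lying right in front of the tester; origin at its underside

How it is judged:
By the outcome, as a careful person would: the job done as asked, in the order asked, and still so for the second after the job is handed in, while the arm keeps its last pose, push and grip.
It also fails if it takes over 56 s, if anything falls off the work surface, if the arm or the gripper's body presses on something with over 40 N, if the wrist force passes 120 N, or if a joint passes its speed limit or range.

### The arm

A 6-joint arm with a two-finger parallel gripper is mounted at the origin on a cart in front of the work surface, level with it; the furniture and walls round the work are solid. World frame = base frame: x ahead of the robot, y to its left, z up, the work surface at z = 0. Lengths are in mm, angles in rad, forces in N, time in s.
With the tool pointing down it reaches from about 300 to 775 mm from the base axis. Payload 14.6 kg.
Tool frame: the origin (TCP) lies at the very end of the fingers, on their centre line; the grasp point (between the pads) lies 19 mm behind it; z points along the fingers, y is the line along which they close (so a half turn about z gives the same grasp; the last joint's range is limited). The gripper opens to 94 mm and grips with 3 to 60 N. Pads are 16 mm wide; open, the fingers measure 119 mm over their backs; the gripper's body (75 mm by 177 mm) begins 78 mm behind the grasp point.
Start: joints at [1.199, 0.3, 1.521, -0, 1.321, -0.067], TCP at [165.054, 524.639, 178.846] pointing down, gripper open.
Joint ranges: [-3.03, 3.03], [-0.79, 2.21], [0.23, 2.52], [-1.04, 4.18], [0, 3.07], [-2.55, 2.55]. Speed limits (rad/s): [2.22, 2.22, 2.57, 3.14, 3.14, 3.14].

### API

Orientations are given as [roll, pitch, yaw] about the fixed x, y, z axes, in that order (R = Rz(yaw) Ry(pitch) Rx(roll)).
In Python, from cell import manip, camera, get_calibration gives the robot as it stands.
- The arm moves only by the tool arm_command, never from a script. Its argument "targets" is a list of rows, each an object of numbers: "hand": the opening, from -1 (shut) to 1 (fully open), so that 0 is half open; "x", "y", "z": the shift along the tool's x, y, z in m; "yaw": the turn about the tool's z in rad. In form: [{"hand": .., "x": .., "y": .., "z": .., "yaw": ..}, ...]. A call has 1 to 10 rows; each row shifts and turns the commanded pose from where the row before left it, along the tool's axes as they then stand; what a row does not reach is not made up. A row lasts 1/10 s, in which the tool goes at most 50 mm and 8.59 degrees, less where a joint would pass 70% of its speed; a pose out of reach is approached as far as the arm can. A call is refused whole if a number of a shift passes 0.05 or a number of a turn 0.15, either way. A call with a gripper value outside its range is refused whole. The fingers move at their own pace and stop on an object; "newtons" is the grip in N (left out, the last holds). Time passes only in rows, so rows that do not move let the fingers close. It gives the time, the measured TCP pose, the force, the opening and the grip force at its end, in the units of the state.
- manip.read_state(): the state, without advancing time (a new reading comes with each control period).
- camera(name): name is "scene" or "side" or "wrist"; returns the picture (480x640x3 uint8, red, green, blue); there is no depth.
- get_calibration(name): a dict with "K" (3x3 intrinsics, pixels), "dist_coeffs" ([k1, k2, p1, p2, k3] as OpenCV has them; the pictures are not rectified), "cam_to_world" (4x4, takes a point from camera to world coordinates). Camera axes: x right, y up, looking along -z (the intrinsics and any distortion apply to the point x, -y, -z); pixel columns grow to the right and rows downward; lengths in mm; the calibration is good to about 2 mm. A picture is of the moment at which its call begins: read the wrist's pose just before it. get_calibration takes no time and is no camera call; for the wrist camera it gives the pose at the moment of the call.
- manip.sign_off(): hands the job in; it is judged then, once.
The state is a dict: "clock": time; "joints": joint angles; "qd": joint speeds; "effort": joint torques, N m; "eef_pos": TCP position; "eef_rot": TCP orientation; "wrist_force": force on the tool from outside, world axes, zero at the start; "moment": the same for the moment, N m; "finger_gap": finger opening in mm; "finger_force": force on a finger pad.
Only numpy, scipy, OpenCV 4.12 (cv2) and the standard library are available. Lean on these libraries where they do the work, as an engineer would, in place of code of your own. Each camera call takes 0.05 s, during which the arm holds its last target. There are 200 camera calls.

## Working session

There is one attempt and no reset: what is moved stays moved. The work goes in short steps, Python scripts to look and compute and a tool call to move; the robot and the scene stay as the last step left them, time stands still between calls to the robot, and variables do not carry over. Pictures are saved under pics/ and viewed, at most 10 in all, crops included, and the job is handed in when it is done.

Besides the shell and the picture viewer there is one more tool, called after "Emit:" as name(argument=value, ...) on one line, values as JSON. arm_command: Moves the arm, as the interface text tells. Its arguments: {"type":"object","properties":{"targets":{"type":"array"},"newtons":{"type":"number"}},"required":["targets"]}

```bash
mkdir -p pics; ls
python3 - <<'E'
from cell import manip,camera,get_calibration
import cv2,numpy as np
print(manip.read_state())
for n in("scene","side"):
    c=get_calibration(n);print(n,c["K"],c["dist_coeffs"],np.round(c["cam_to_world"],3).tolist())
    cv2.imwrite(f"pics/{n}0.png",camera(n)[:,:,::-1])
E
```

```text
pics
{'clock': 0.0, 'joints': array([ 1.19940228e+00,  3.00472630e-01,  1.52156301e+00, -2.31813567e-05,
        1.32070813e+00, -6.65730281e-02]), 'qd': array([-6.01289844e-04, -4.79964558e-04,  1.89581391e-04, -5.52753094e-04,
        6.48767764e-04, -6.20703793e-05]), 'effort': array([ 3.54215872e-04, -5.31813455e+01, -3.52737665e+01,  7.08123785e-02,
        2.44895130e-02, -9.20111074e-05]), 'eef_pos': array([164.9573365 , 524.37724296, 178.2931564 ]), 'eef_rot': array([-3.14044259e+00, -5.41729030e-05,  2.83677736e+00]), 'wrist_force': array([ 0.50233066, -0.77334934, -0.22086102]), 'moment': array([-0.03770535,  0.0313487 ,  0.05639368]), 'finger_force': 0.0, 'finger_gap': 93.88941550928217}
scene [[578.38315917   0.         320.03201944]
 [  0.         578.38315917 242.4878006 ]
 [  0.           0.           1.        ]] [0.04213748 0.         0.         0.         0.        ] [[0.636, 0.448, -0.629, -28.782], [-0.772, 0.39, -0.503, -693.898], [0.02, 0.805, 0.593, 606.739], [0.0, 0.0, 0.0, 1.0]]
side [[589.06137779   0.         319.2954254 ]
 [  0.         589.06137779 250.27930593]
 [  0.           0.           1.        ]] [-0.04435929  0.          0.          0.          0.        ] [[-0.84, 0.38, -0.388, 136.111], [-0.543, -0.583, 0.605, 396.93], [0.004, 0.718, 0.696, 782.783], [0.0, 0.0, 0.0, 1.0]]
```

View pics/scene0.png

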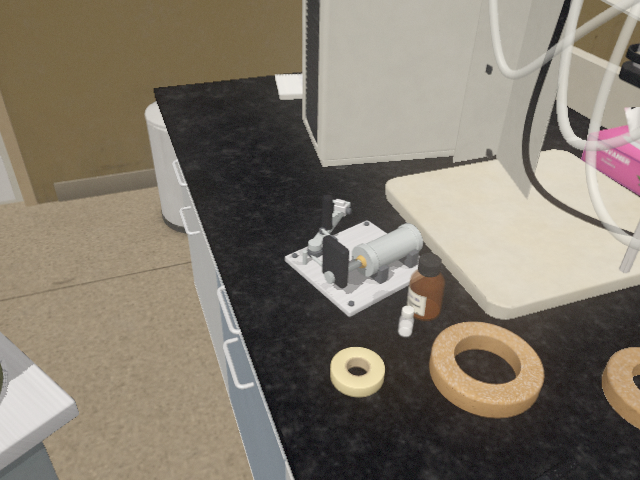

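View pics/side0.png

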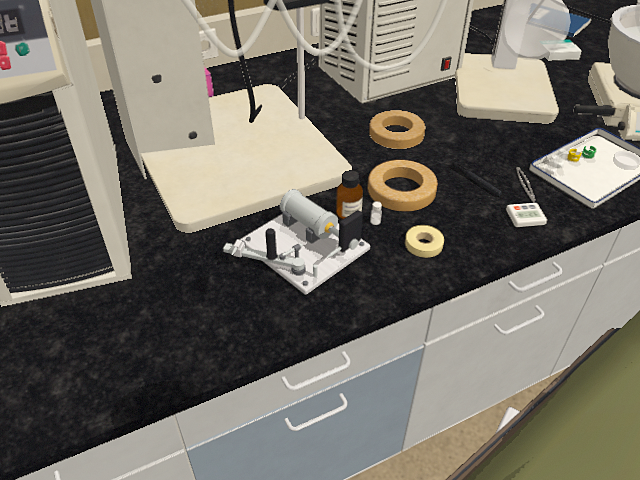

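The scene view shows the tester with plate corners near (286,260), (366,222) and (350,310), the grip plate near (336,262), and the arm folded back with its post at about (327,212). In the side view the post is near (270,244), the grip plate near (350,232), and plate corners near (306,292) and (369,247). I'll enlarge both views to get finer pixels.

```bash
cat > h.py <<'E'
from cell import manip,camera,get_calibration
import cv2,numpy as np
def ray(n,uv,c=None):
    c=c or get_calibration(n)
    p=cv2.undistortPoints(np.array([[uv]],float),np.array(c["K"]),np.array(c["dist_coeffs"]))[0,0]
    M=np.array(c["cam_to_world"]);d=M[:3,:3]@[p[0],-p[1],-1];return M[:3,3],d
def onz(n,uv,z,c=None):
    o,d=ray(n,uv,c);return o+d*(z-o[2])/d[2]
def proj(n,P,c=None):
    c=c or get_calibration(n);M=np.linalg.inv(np.array(c["cam_to_world"]))
    q=(M@np.append(P,1))[:3]*[1,-1,-1]
    return cv2.projectPoints(q[None],np.zeros(3),np.zeros(3),np.array(c["K"]),np.array(c["dist_coeffs"]))[0][0,0]
def two(a,b):
    (o1,d1),(o2,d2)=ray(*a),ray(*b)
    s=np.linalg.lstsq(np.c_[d1,-d2],o2-o1,rcond=None)[0]
    p,q=o1+s[0]*d1,o2+s[1]*d2;return (p+q)/2,np.linalg.norm(p-q)
def T(o,th,p):
    c,s=np.cos(th),np.sin(th);return np.array([o[0]+c*p[0]-s*p[1],o[1]+s*p[0]+c*p[1],p[2]])
E
python3 - <<'E'
from h import *
a=cv2.imread("pics/scene0.png")[190:320,280:450];b=cv2.imread("pics/side0.png")[180:300,215:385]
f=lambda i:cv2.resize(i,None,fx=4.7,fy=4.7,interpolation=cv2.INTER_CUBIC)
cv2.imwrite("pics/za.png",f(a)[:600]);
cv2.imwrite("pics/zb.png",f(b))
for n,u in(("scene",(286,260)),("scene",(366,222)),("scene",(350,310)),("side",(306,292)),("side",(369,247))):print(n,u,onz(n,u,16).round(1))
E
```

```text
scene (286, 260) [ 522.6 -182.1   16. ]
scene (366, 222) [ 700.  -216.7   16. ]
scene (350, 310) [ 495.7 -334.8   16. ]
side (306, 292) [ 526.  -169.1   16. ]
side (369, 247) [ 489.8 -328.2   16. ]
```

View pics/za.png

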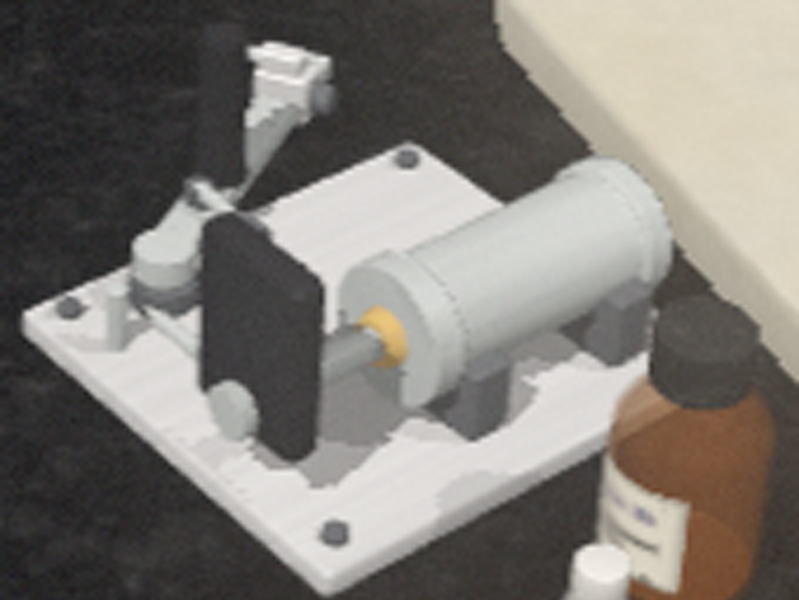

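View pics/zb.png

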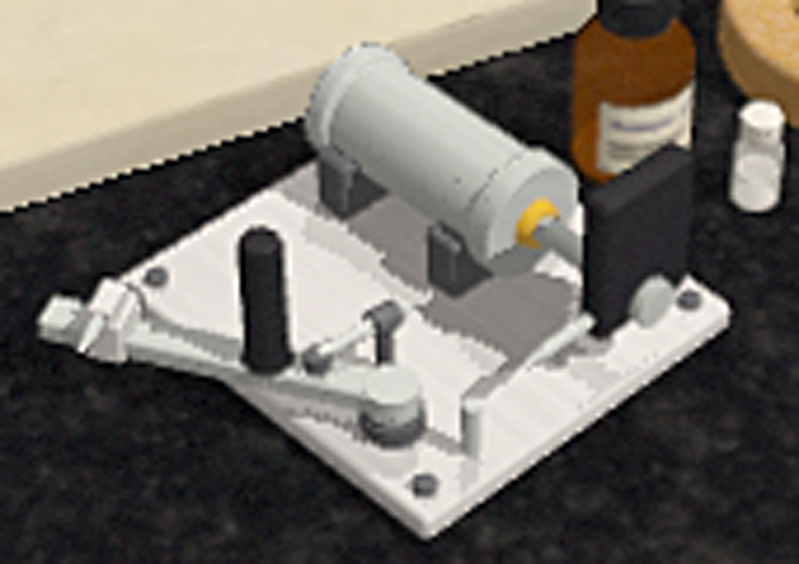

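The zooms show plate corners at scene (284.7,258.5), (349.8,313), (366.2,220.4) and side (305.9,292.5), (370.3,245.5). The post top is at scene (327.7,196.5) and side (270.7,230.5). The rider and needle are near the arm's end, outside the plate's back-left edge.

Run:
```python
from h import *
from scipy.optimize import least_squares
L=[("scene",(284.7,258.5),(-65,120,16)),("scene",(349.8,312.8),(-65,-50,16)),("scene",(366.2,220.4),(120,120,16)),("side",(305.9,292.5),(-65,120,16)),("side",(370.3,245.5),(-65,-50,16)),
# grip plate top corners (x -62..-48,y -25..25)
("scene",(280+203/4.7,190+222/4.7),(-62,25,110)),("scene",(280+309/4.7,190+300/4.7),(-62,-25,110)),("side",(215+597/4.7,180+217/4.7),(-62,25,110)),("side",(215+692/4.7,180+157/4.7),(-62,-25,110))]
for n,u,p in L: print(n,p,onz(n,u,p[2]).round(1))
r=least_squares(lambda v:np.concatenate([onz(n,u,p[2])[:2]-T(v[:2],v[2],p)[:2] for n,u,p in L]),[570,-290,-.2],loss="soft_l1",f_scale=3)
o,th=r.x[:2],r.x[2];print(o,th,r.fun.reshape(-1,2).round(1).tolist())
P,e=two(("scene",(327.7,196.5)),("side",(270.7,230.5)));print("post",P,e)
h=T(o,th,(-20,95,85));d=P[:2]-h[:2];print("hinge",h,"post r",np.linalg.norm(d),"angle rel",np.arctan2(d[1],d[0])-th)
print("grip",T(o,th,(-55,0,90)))
```

```text
scene (-65, 120, 16) [ 524.1 -177.8   16. ]
scene (-65, -50, 16) [ 490.7 -338.2   16. ]
scene (120, 120, 16) [ 704.4 -214.    16. ]
side (-65, 120, 16) [ 525.5 -168.    16. ]
side (-65, -50, 16) [ 489.8 -333.1   16. ]
scene (-62, 25, 110) [ 510.5 -268.5  110. ]
scene (-62, -25, 110) [ 500.4 -317.8  110. ]
side (-62, 25, 110) [ 510.7 -259.1  110. ]
side (-62, -25, 110) [ 498.4 -307.3  110. ]
[ 564.28482204 -302.59207012] -0.2153445014289155 [[-2.3, -6.3], [0.6, -0.6], [-2.7, -3.0], [-0.9, 3.5], [-0.3, 4.4], [1.4, -3.5], [2.1, -4.0], [1.6, 5.9], [0.1, 6.5]]
post [ 614.5951968  -192.8004848    99.64451036] 1.522406294989912
hinge [ 565.0467439  -205.51262082   85.        ] post r 51.15317768210897 angle rel 0.46648740390344967
grip [ 510.55516597 -290.83945092   90.        ]
```

Run:
```python
from h import *
for n,u in(("scene",(322,165)),("scene",(458,160)),("scene",(388,188)),("scene",(278,98)),("side",(8,303)),("side",(130,272)),("side",(150,180)),("side",(185,228))):print(n,u,onz(n,u,0).round(0))
c=get_calibration("wrist");s=manip.read_state();print(np.round(c["cam_to_world"],3),s["eef_pos"])
```

```text
scene (322, 165) [834.  -4.   0.]
scene (458, 160) [1050. -215.    0.]
scene (388, 188) [ 849. -166.    0.]
scene (278, 98) [1039.  315.    0.]
side (8, 303) [960. 129.   0.]
side (130, 272) [833. -44.   0.]
side (150, 180) [1002. -267.    0.]
side (185, 228) [ 831. -191.    0.]
[[ 3.01000e-01 -9.25000e-01 -2.32000e-01  9.63980e+01]
 [ 9.54000e-01  2.92000e-01  7.50000e-02  5.46044e+02]
 [-2.00000e-03 -2.44000e-01  9.70000e-01  3.85143e+02]
 [ 0.00000e+00  0.00000e+00  0.00000e+00  1.00000e+00]] [164.94256243 524.37906475 178.3329428 ]
```

Emit:
arm_command(targets=[{"x": -0.02, "y": -0.017}, {"x": -0.036, "y": -0.031}, {"x": -0.036, "y": -0.031}, {"x": -0.036, "y": -0.031}, {"x": -0.036, "y": -0.031}, {"x": -0.036, "y": -0.031}, {"x": -0.036, "y": -0.031}, {"x": -0.036, "y": -0.031}, {"x": -0.036, "y": -0.031}, {"x": -0.036, "y": -0.031}])

```text
schema error: expected keys hand, x, y, z, yaw
```

Emit:
arm_command(targets=[{"x": -0.036, "y": -0.031}, {"x": -0.036, "y": -0.031}, {"x": -0.036, "y": -0.031}, {"x": -0.036, "y": -0.031}, {"x": -0.036, "y": -0.031}, {"x": -0.036, "y": -0.031}, {"x": -0.036, "y": -0.031}, {"x": -0.036, "y": -0.031}, {"x": -0.01, "y": -0.01}, {"x": 0}])

```text
schema error: expected keys hand, x, y, z, yaw
```

Emit:
arm_command(targets=[{"yaw": 0.14, "hand": 0.0}, {"yaw": 0.14}, {"yaw": 0.14}, {"yaw": 0.14}, {"yaw": 0.14}, {"yaw": 0.14}, {"yaw": 0.14}, {"yaw": 0.14}, {"yaw": 0.14}, {"yaw": 0.14}])

```text
schema error: expected keys hand, x, y, z, yaw
```

Emit:
arm_command(targets=[{"yaw": 0.14}, {"yaw": 0.14}, {"yaw": 0.14}, {"yaw": 0.14}, {"yaw": 0.14}, {"yaw": 0.14}, {"yaw": 0.14}, {"yaw": 0.14}, {"yaw": 0.07}, {"yaw": 0}])

```text
schema error: expected keys hand, x, y, z, yaw
```

Run:
```python
from h import *
s=manip.read_state();print(s["clock"],s["eef_pos"],s["eef_rot"],s["finger_gap"],s["wrist_force"])
c=get_calibration("wrist");np.save("c1.npy",c,allow_pickle=True)
cv2.imwrite("pics/w1.png",camera("wrist")[:,:,::-1])
for p in((615,-193,100),(511,-291,110)):print(proj("wrist",p,c))
```

```text
0.1 [164.94256243 524.37906475 178.3329428 ] [-3.14049587e+00 -1.10089918e-04  2.83680139e+00] 94.01228771377538 [-0.11415692  0.00256422 -0.31561571]
[-140.06241772  760.43629339]
[-289.11143623  743.3627107 ]
```

View pics/w1.png

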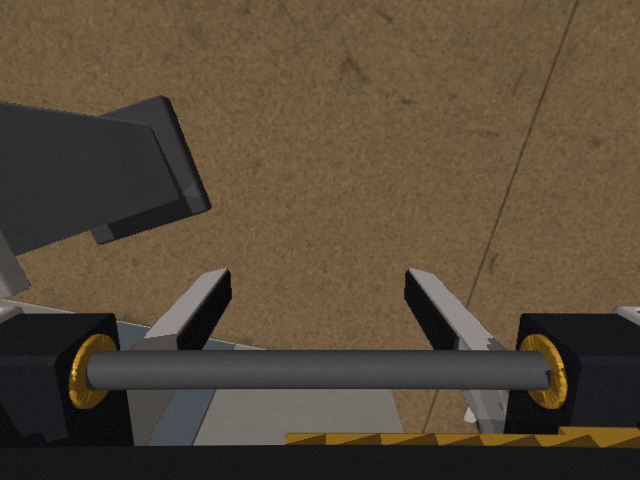

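The moves were refused because every row needs all five keys. This picture is still the start pose, showing the floor and the open fingers near (230,270) and (405,270). I'll resend with complete rows.

Emit:
arm_command(targets=[{"hand": 1, "x": -0.02, "y": -0.017, "z": 0, "yaw": 0}, {"hand": 1, "x": -0.036, "y": -0.031, "z": 0, "yaw": 0}, {"hand": 1, "x": -0.036, "y": -0.031, "z": 0, "yaw": 0}, {"hand": 1, "x": -0.036, "y": -0.031, "z": 0, "yaw": 0}, {"hand": 1, "x": -0.036, "y": -0.031, "z": 0, "yaw": 0}, {"hand": 1, "x": -0.036, "y": -0.031, "z": 0, "yaw": 0}, {"hand": 1, "x": -0.036, "y": -0.031, "z": 0, "yaw": 0}, {"hand": 1, "x": -0.036, "y": -0.031, "z": 0, "yaw": 0}, {"hand": 1, "x": -0.036, "y": -0.031, "z": 0, "yaw": 0}, {"hand": 1, "x": -0.036, "y": -0.031, "z": 0, "yaw": 0}])

```text
clock: 1.15
eef_pos: [405.0, 137.2, 178.9]
eef_rot: [3.141, 0.0, 2.837]
wrist_force: [0.9, 1.0, 1.1]
finger_gap: 94.1
finger_force: 0.0
```

Emit:
arm_command(targets=[{"hand": 0, "x": -0.036, "y": -0.031, "z": 0, "yaw": 0}, {"hand": 0, "x": -0.036, "y": -0.031, "z": 0, "yaw": 0}, {"hand": 0, "x": -0.036, "y": -0.031, "z": 0, "yaw": 0}, {"hand": 0, "x": -0.036, "y": -0.031, "z": 0, "yaw": 0}, {"hand": 0, "x": -0.036, "y": -0.031, "z": 0, "yaw": 0}, {"hand": 0, "x": -0.036, "y": -0.031, "z": 0, "yaw": 0}, {"hand": 0, "x": -0.036, "y": -0.031, "z": 0, "yaw": 0}, {"hand": 0, "x": -0.036, "y": -0.031, "z": 0, "yaw": 0}, {"hand": 0, "x": -0.01, "y": -0.01, "z": 0, "yaw": 0}, {"hand": 0, "x": 0, "y": 0, "z": 0, "yaw": 0}])

```text
clock: 2.15
eef_pos: [611.2, -198.1, 177.6]
eef_rot: [3.142, -0.002, 2.835]
wrist_force: [0.0, 0.6, 0.5]
finger_gap: 47.2
finger_force: 0.0
```

Emit:
arm_command(targets=[{"hand": 0, "x": 0, "y": 0, "z": 0, "yaw": 0.14}, {"hand": 0, "x": 0, "y": 0, "z": 0, "yaw": 0.14}, {"hand": 0, "x": 0, "y": 0, "z": 0, "yaw": 0.14}, {"hand": 0, "x": 0, "y": 0, "z": 0, "yaw": 0.14}, {"hand": 0, "x": 0, "y": 0, "z": 0, "yaw": 0.14}, {"hand": 0, "x": 0, "y": 0, "z": 0, "yaw": 0.14}, {"hand": 0, "x": 0, "y": 0, "z": 0, "yaw": 0.14}, {"hand": 0, "x": 0, "y": 0, "z": 0, "yaw": 0.14}, {"hand": 0, "x": 0, "y": 0, "z": 0, "yaw": 0.14}, {"hand": 0, "x": 0, "y": 0, "z": 0, "yaw": 0.14}])

```text
clock: 3.15
eef_pos: [610.8, -195.0, 179.0]
eef_rot: [-3.142, -0.0, 1.432]
wrist_force: [0.3, 0.1, -0.2]
finger_gap: 46.8
finger_force: 0.0
```

Emit:
arm_command(targets=[{"hand": 0, "x": 0, "y": 0, "z": 0, "yaw": 0.14}, {"hand": 0, "x": 0, "y": 0, "z": 0, "yaw": 0.14}, {"hand": 0, "x": 0, "y": 0, "z": 0, "yaw": 0.14}, {"hand": 0, "x": 0, "y": 0, "z": 0, "yaw": 0.14}, {"hand": 0, "x": 0, "y": 0, "z": 0, "yaw": 0.14}, {"hand": 0, "x": 0, "y": 0, "z": 0, "yaw": 0.14}, {"hand": 0, "x": 0, "y": 0, "z": 0, "yaw": 0.14}, {"hand": 0, "x": 0, "y": 0, "z": 0, "yaw": 0.14}, {"hand": 0, "x": 0, "y": 0, "z": 0, "yaw": 0.07}, {"hand": 0, "x": 0, "y": 0, "z": 0, "yaw": 0}])

```text
clock: 4.15
eef_pos: [610.9, -195.2, 179.0]
eef_rot: [-3.141, -0.0, 0.247]
wrist_force: [-0.6, -0.4, 0.0]
finger_gap: 46.9
finger_force: 0.0
```

Run:
```python
from h import *
s=manip.read_state();print(s["clock"],s["eef_pos"],s["eef_rot"],s["finger_gap"],s["wrist_force"])
c=get_calibration("wrist");np.save("c1.npy",c,allow_pickle=True)
cv2.imwrite("pics/w2.png",camera("wrist")[:,:,::-1])
for p in((615,-193,100),(511,-291,110)):print(proj("wrist",p,c))
```

```text
4.15 [ 610.89756001 -195.24829979  179.04777418] [-3.14147813e+00 -3.76252201e-05  2.46790003e-01] 46.943180290594675 [-0.57673685 -0.40575736  0.02029256]
[316.57309873 229.46742382]
[395.23579797 368.94850889]
```

View pics/w2.png

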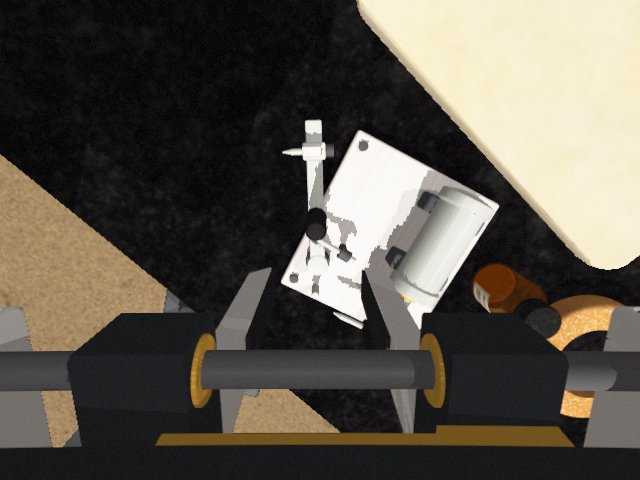

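The wrist view shows the post at about (316,225). The plate corners are at (360,131), (282,284) and (498,205), the hinge is near (317,260), and the needle tip is at (284,153).

Run:
```python
from h import *
c=np.load("c1.npy",allow_pickle=True).item()
im=cv2.imread("pics/w2.png");m=(im.max(2)<45)[195:250,300:335]
ys,xs=np.nonzero(m);print("blob",xs.min()+300,xs.max()+300,ys.min()+195,ys.max()+195,c["K"][0][0])
BL,FL,BR=[onz("w",u,16,c)[:2] for u in((360,131),(282,284),(498,205))]
print(BL,FL,BR,np.linalg.norm(BL-FL),np.linalg.norm(BL-BR))
th=np.arctan2(*(BL-FL)[::-1]);print("th",th,np.arctan2(*(BL-BR)[::-1])-np.pi/2)
R=np.array([[np.cos(th),-np.sin(th)],[np.sin(th),np.cos(th)]])
for a,b in((BL,(120,120)),(FL,(-65,120)),(BR,(120,-50))):print("o",a-R@b)
o=np.mean([a-R@b for a,b in((BL,(120,120)),(FL,(-65,120)),(BR,(120,-50)))],0);h=o+R@(-20,95)
n=onz("w",(284,153),50,c)[:2];P=onz("w",(316,230),100,c)[:2]
for k,q in(("needle",n),("post",P)):
  d=q-h;print(k,q,np.linalg.norm(d),np.arctan2(d[1],d[0]))
print("hinge",h,"grip",o+R@(-55,0))
```

```text
blob 300 325 195 240 352.6366685456895
[ 705.09426393 -215.15253167] [ 526.19953934 -175.13214667] [ 668.22602194 -376.10711565] 183.31653963382678 165.12312186234453
th -0.22008544410550088 -0.22517534387606264
o [ 561.79124718 -306.06042675]
o [ 563.43410046 -306.42794805]
o [ 562.03621637 -301.11561485]
needle [ 666.8877194  -148.85905895] 118.71646277221531 0.5162476874568525
post [ 614.44346772 -192.64787059] 52.91612848088641 0.28370612867696426
hinge [ 563.64268101 -207.45991714] grip [ 508.74718737 -292.52744783]
```

Emit:
arm_command(newtons=12, targets=[{"hand": 0, "x": 0.004, "y": -0.0015, "z": 0.02, "yaw": 0}, {"hand": 0, "x": 0, "y": 0, "z": 0.03, "yaw": 0}, {"hand": 0, "x": 0, "y": 0, "z": 0.03, "yaw": 0}, {"hand": 0, "x": 0, "y": 0, "z": 0.02, "yaw": 0}, {"hand": 0, "x": 0, "y": 0, "z": 0.01, "yaw": 0}, {"hand": -1, "x": 0, "y": 0, "z": 0, "yaw": 0}, {"hand": -1, "x": 0, "y": 0, "z": 0, "yaw": 0}, {"hand": -1, "x": 0, "y": 0, "z": 0, "yaw": 0}, {"hand": -1, "x": 0, "y": 0, "z": 0, "yaw": 0}, {"hand": -1, "x": 0, "y": 0, "z": 0, "yaw": 0}])

```text
clock: 5.2
eef_pos: [615.2, -194.1, 69.8]
eef_rot: [3.141, -0.001, 0.247]
wrist_force: [-0.4, 1.5, 3.9]
finger_gap: 15.7
finger_force: 12.0
```

Run:
```python
from h import *
w=camera("wrist")[200:380,200:440,::-1];s=camera("side")[180:310,215:385,::-1]
print(manip.read_state()["finger_gap"])
f=lambda i:cv2.resize(i,(400,300),interpolation=cv2.INTER_CUBIC)
cv2.imwrite("pics/g1.png",np.hstack([f(w),f(s)]))
```

```text
15.53025450910422
```

View pics/g1.png

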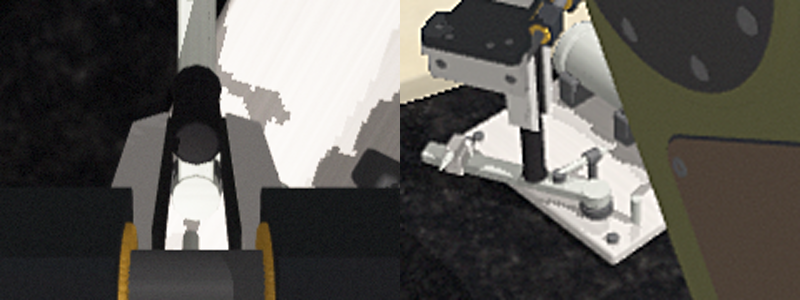

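The post's top is between the pads at about wrist pixel (319,284), and the arm is undisturbed. I'll check whether it is centred.

Run:
```python
from h import *
print(onz("wrist",(319,284),100),proj("wrist",manip.read_state()["eef_pos"]+[0,0,31]), manip.read_state()["eef_pos"])
```

```text
[ 614.91703998 -194.55776829  100.        ] [318.37622851 283.88227381] [ 615.17960242 -194.14565757   69.72639083]
```

Emit:
arm_command(targets=[{"hand": -1, "x": -0.0004, "y": -0.006, "z": 0, "yaw": -0.12}, {"hand": -1, "x": -0.0004, "y": -0.006, "z": 0, "yaw": -0.12}, {"hand": -1, "x": -0.0004, "y": -0.006, "z": 0, "yaw": -0.12}, {"hand": -1, "x": -0.0004, "y": -0.006, "z": 0, "yaw": -0.12}, {"hand": -1, "x": -0.0004, "y": -0.006, "z": 0, "yaw": -0.12}, {"hand": -1, "x": -0.0004, "y": -0.006, "z": 0, "yaw": -0.12}, {"hand": -1, "x": -0.0004, "y": -0.006, "z": 0, "yaw": -0.12}, {"hand": -1, "x": -0.0004, "y": -0.006, "z": 0, "yaw": -0.12}, {"hand": -1, "x": -0.0004, "y": -0.006, "z": 0, "yaw": -0.12}, {"hand": -1, "x": -0.0004, "y": -0.006, "z": 0, "yaw": -0.12}])

```text
clock: 6.3
eef_pos: [573.0, -156.8, 69.8]
eef_rot: [3.138, 0.0, 1.452]
wrist_force: [5.2, -0.2, 3.8]
finger_gap: 15.3
finger_force: 11.5
```

Emit:
arm_command(targets=[{"hand": -1, "x": -0.0004, "y": -0.006, "z": 0, "yaw": -0.12}, {"hand": -1, "x": -0.0004, "y": -0.006, "z": 0, "yaw": -0.12}, {"hand": -1, "x": -0.0004, "y": -0.006, "z": 0, "yaw": -0.12}, {"hand": -1, "x": -0.0004, "y": -0.006, "z": 0, "yaw": -0.12}, {"hand": -1, "x": -0.0004, "y": -0.006, "z": 0, "yaw": -0.12}, {"hand": -1, "x": -0.0004, "y": -0.006, "z": 0, "yaw": -0.12}, {"hand": -1, "x": -0.0004, "y": -0.006, "z": 0, "yaw": -0.12}, {"hand": -1, "x": -0.0004, "y": -0.006, "z": 0, "yaw": -0.12}, {"hand": -1, "x": -0.0004, "y": -0.006, "z": 0, "yaw": -0.12}, {"hand": -1, "x": -0.0004, "y": -0.006, "z": 0, "yaw": -0.12}])

```text
clock: 7.3
eef_pos: [522.6, -183.5, 69.8]
eef_rot: [3.141, 0.002, 2.652]
wrist_force: [3.9, -0.7, 4.3]
finger_gap: 15.4
finger_force: 11.8
```

Emit:
arm_command(targets=[{"hand": -1, "x": -0.0004, "y": -0.006, "z": 0, "yaw": -0.12}, {"hand": -1, "x": 0, "y": -0.001, "z": 0, "yaw": -0.02}, {"hand": -1, "x": 0, "y": 0, "z": 0, "yaw": 0}])

```text
clock: 7.6
eef_pos: [519.7, -190.3, 69.8]
eef_rot: [-3.141, 0.003, 2.788]
wrist_force: [0.7, -1.3, 7.0]
finger_gap: 15.7
finger_force: 11.6
```

Emit:
arm_command(targets=[{"hand": 0, "x": 0, "y": 0, "z": 0, "yaw": 0}, {"hand": 0, "x": 0, "y": 0, "z": 0, "yaw": 0}, {"hand": 0, "x": 0, "y": 0, "z": 0, "yaw": 0}, {"hand": 0, "x": 0, "y": 0, "z": 0, "yaw": 0}, {"hand": 0, "x": 0, "y": 0, "z": 0, "yaw": 0}, {"hand": 0, "x": 0, "y": 0, "z": -0.02, "yaw": 0}, {"hand": 0, "x": 0, "y": 0, "z": -0.03, "yaw": 0}, {"hand": 0, "x": 0, "y": 0, "z": -0.03, "yaw": 0}, {"hand": 0, "x": 0, "y": 0, "z": -0.03, "yaw": 0}, {"hand": 0, "x": 0, "y": 0, "z": 0, "yaw": 0.14}])

```text
clock: 8.6
eef_pos: [520.4, -190.1, 183.0]
eef_rot: [3.141, 0.006, 2.646]
wrist_force: [0.7, 0.7, 0.2]
finger_gap: 47.3
finger_force: 0.0
```

Emit:
arm_command(targets=[{"hand": 0, "x": 0, "y": 0, "z": 0, "yaw": 0.14}, {"hand": 0, "x": 0, "y": 0, "z": 0, "yaw": 0.14}, {"hand": 0, "x": 0, "y": 0, "z": 0, "yaw": 0.14}, {"hand": 0, "x": 0, "y": 0, "z": 0, "yaw": 0.14}, {"hand": 0, "x": 0, "y": 0, "z": 0, "yaw": 0.14}, {"hand": 0, "x": 0, "y": 0, "z": 0, "yaw": 0.14}, {"hand": 0, "x": 0, "y": 0, "z": 0, "yaw": 0.14}, {"hand": 0, "x": 0, "y": 0, "z": 0, "yaw": 0.14}, {"hand": 0, "x": 0, "y": 0, "z": 0, "yaw": 0.14}, {"hand": 0, "x": 0, "y": 0, "z": 0, "yaw": 0.03}])

```text
clock: 9.6
eef_pos: [519.0, -189.4, 178.7]
eef_rot: [-3.141, -0.0, 1.352]
wrist_force: [-0.6, 0.2, -0.2]
finger_gap: 46.8
finger_force: 0.0
```

Emit:
arm_command(targets=[{"hand": 0, "x": -0.03, "y": 0, "z": 0, "yaw": 0}, {"hand": 0, "x": -0.04, "y": 0, "z": 0, "yaw": 0}, {"hand": 0, "x": -0.034, "y": 0.01, "z": 0, "yaw": 0}, {"hand": 0, "x": 0, "y": 0, "z": 0, "yaw": 0}, {"hand": 0, "x": 0, "y": 0, "z": 0, "yaw": 0}])

```text
clock: 10.1
eef_pos: [506.5, -293.4, 178.4]
eef_rot: [-3.141, -0.0, 1.356]
wrist_force: [0.7, 0.5, -0.1]
finger_gap: 47.0
finger_force: 0.0
```

Run:
```python
from h import *
s=manip.read_state();print(s["clock"],s["eef_pos"],s["eef_rot"],s["finger_gap"],s["wrist_force"])
c=get_calibration("wrist");np.save("c2.npy",c,allow_pickle=True)
cv2.imwrite("pics/w3.png",camera("wrist")[:,:,::-1])
```

```text
10.1 [ 506.4644855  -293.44384465  178.41049278] [-3.14088285e+00 -4.31682465e-04  1.35569114e+00] 47.03173337668076 [ 0.74797315  0.53641877 -0.06635646]
```

View pics/w3.png

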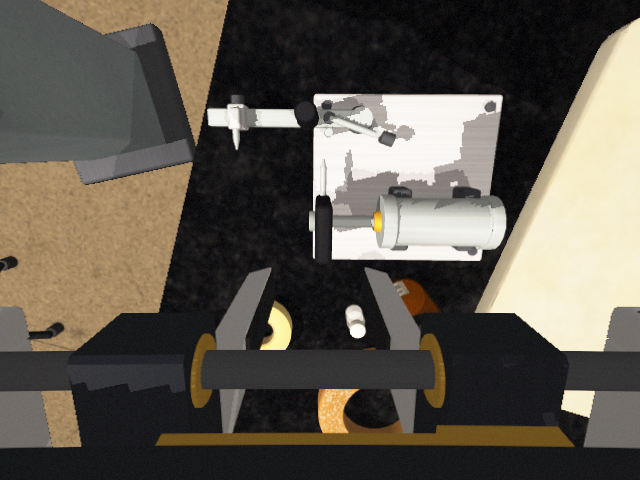

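The arm is home, pointing straight forward. The pointer tip is at (323,160), the needle tip at (237,149), and the grip plate spans columns 316–332 and rows 195–263.

Run:
```python
from h import *
c=np.load("c2.npy",allow_pickle=True).item();im=cv2.imread("pics/w3.png")
C=[onz("w",u,16,c)[:2] for u in((314,95),(502,96),(314,261))]
th=np.arctan2(*(C[1]-C[0])[::-1]);th2=np.arctan2(*(C[0]-C[2])[::-1])-np.pi/2
print("th",th,th2,np.linalg.norm(C[1]-C[0]),np.linalg.norm(C[2]-C[0]))
th=(th+th2)/2;R=np.array([[np.cos(th),-np.sin(th)],[np.sin(th),np.cos(th)]])
f=lambda u,z:R.T@(onz("w",u,z,c)[:2]-C[0])+[-65,120]
print("pointer",f((323,160),50),"needle",f((237,149),50),"needle root",f((237,130),50))
e=R.T@(np.array(manip.read_state()["eef_pos"][:2])-C[0])+[-65,120];print("eef",e)
m=(im.max(2)<50)[185:275,305:345];ys,xs=np.nonzero(m);
for y in range(195,268,8):
  x=np.nonzero((im[y].max(1)<50)[305:345])[0]; print(y,x.min()+305 if len(x) else 0,x.max()+305 if len(x) else 0)
for u in((317,240),(331,240),(323,195),(323,263)):print(u,f(u,110))
for y in(158,160,165,170):print(y,im[y,316:332].max(1))
for x in range(232,243):print(x,im[138:156,x].max(1))
```

```text
th -0.22546627594954463 -0.2187515592530307 182.62442464404097 170.11143847110063
pointer [-56.05819546  59.27078056] needle [-135.28163394   68.59012964] needle root [-134.39998343   85.27414515]
eef [-59.16702026  -0.49810082]
195 305 319
203 305 330
211 305 331
219 305 331
227 305 331
235 305 331
243 305 331
251 305 330
259 305 330
267 305 344
(317, 240) [-61.0903801   -1.87289371]
(331, 240) [-49.80254595  -1.80103687]
(323, 195) [-56.60564051  34.45620566]
(323, 263) [-56.06403808 -21.32108449]
158 [250 250 250 250 250 250 247 244 237 250 251 250 250 250 251 250]
160 [250 251 250 250 250 251 236 234 165 250 250 250 251 251 250 250]
165 [249 250 250 249 244 230 234 229 201 162 249 250 250 250 249 249]
170 [249 250 249 250 230 239 251 239 220 176 210 249 249 250 249 249]
232 [66 57 38 21 21 19 25 24 26 30 27 22 24 26 26 23 22 21]
233 [176 167 133 137  85  46  30  24  25  29  26  23  25  21  26  21  22  24]
234 [243 243 233 242 201 157 134  82  56  32  19  21  25  25  23  19  20  26]
235 [248 248 244 240 243 242 240 200 171 147 131  72  27  19  23  17  21  19]
236 [232 230 234 234 233 233 236 236 240 244 243 166  43  21  22  16  16  16]
237 [203 201 210 212 211 203 202 198 192 190 189 124  44  23  18  17  19  16]
238 [160 163 167 159 146 141 129 124 101  70  44  39  27  30  20  24  25  25]
239 [121 123  98  84  62  40  17  18  22  25  25  24  25  26  28  28  27  27]
240 [14 23 32 18 15 14 15 18 18 19 28 22 23 31 29 34 37 38]
241 [13 13 17  8 10 14 15 20 25 21 22 26 27 35 36 37 36 38]
242 [15 18 11 14 16 22 13 20 27 24 26 26 21 27 30 35 35 39]
```

Emit:
arm_command(newtons=40, targets=[{"hand": 0, "x": 0, "y": 0.0035, "z": 0.02, "yaw": 0}, {"hand": 0, "x": 0, "y": 0, "z": 0.03, "yaw": 0}, {"hand": 0, "x": 0, "y": 0, "z": 0.03, "yaw": 0}, {"hand": 0, "x": 0, "y": 0, "z": 0.02, "yaw": 0}, {"hand": 0, "x": 0, "y": 0, "z": 0.008, "yaw": 0}, {"hand": -1, "x": 0, "y": 0, "z": 0, "yaw": 0}, {"hand": -1, "x": 0, "y": 0, "z": 0, "yaw": 0}, {"hand": -1, "x": 0, "y": 0, "z": 0, "yaw": 0}, {"hand": -1, "x": 0, "y": 0, "z": 0, "yaw": 0}, {"hand": -1, "x": 0, "y": 0, "z": 0, "yaw": 0}])

```text
clock: 11.15
eef_pos: [510.7, -294.3, 71.7]
eef_rot: [3.14, 0.0, 1.357]
wrist_force: [4.2, -0.3, -0.1]
finger_gap: 13.4
finger_force: 40.0
```

Emit:
arm_command(targets=[{"hand": -1, "x": 0, "y": -0.003, "z": 0, "yaw": 0}, {"hand": -1, "x": 0, "y": -0.008, "z": 0, "yaw": 0}, {"hand": -1, "x": 0, "y": -0.01, "z": 0, "yaw": 0}, {"hand": -1, "x": 0, "y": -0.01, "z": 0, "yaw": 0}, {"hand": -1, "x": 0, "y": -0.01, "z": 0, "yaw": 0}, {"hand": -1, "x": 0, "y": -0.01, "z": 0, "yaw": 0}, {"hand": -1, "x": 0, "y": -0.01, "z": 0, "yaw": 0}, {"hand": -1, "x": 0, "y": -0.004, "z": 0, "yaw": 0}, {"hand": -1, "x": 0, "y": 0, "z": 0, "yaw": 0}, {"hand": -1, "x": 0, "y": 0, "z": 0, "yaw": 0}])

```text
clock: 12.15
eef_pos: [448.2, -280.0, 71.6]
eef_rot: [3.137, -0.0, 1.357]
wrist_force: [11.5, 3.5, -1.5]
finger_gap: 13.4
finger_force: 40.0
```

Run:
```python
from h import *
s=manip.read_state();c=get_calibration("wrist");np.save("c3.npy",c,allow_pickle=True)
w=camera("wrist")[:,:,::-1];cv2.imwrite("pics/w4f.png",w)
for n in("side","scene"):cv2.imwrite(f"pics/{n}4f.png",camera(n)[:,:,::-1])
# predicted positions
th=-.221;R=np.array([[np.cos(th),-np.sin(th)],[np.sin(th),np.cos(th)]])
e=s["eef_pos"];
p=np.append(e[:2]+R@(0,58),50);n=np.append(p[:2]+R@(-15,8),50)
for k in("wrist","side","scene"):print(k,proj(k,p),proj(k,n))
u=proj("wrist",p).astype(int);print(u)
x0,y0=u[0]-70,max(u[1]-60,0)
cv2.imwrite("pics/w4.png",cv2.resize(w[y0:y0+90,x0:x0+120],(800,600),interpolation=cv2.INTER_CUBIC));print(x0,y0)
```

```text
wrist [319.88075345 169.19964644] [296.17612327 156.12366045]
side [354.89820044 274.41008268] [358.13566773 281.38725175]
scene [278.50602358 272.40784963] [267.2680621  273.46154468]
[319 169]
249 109
```

View pics/w4.png

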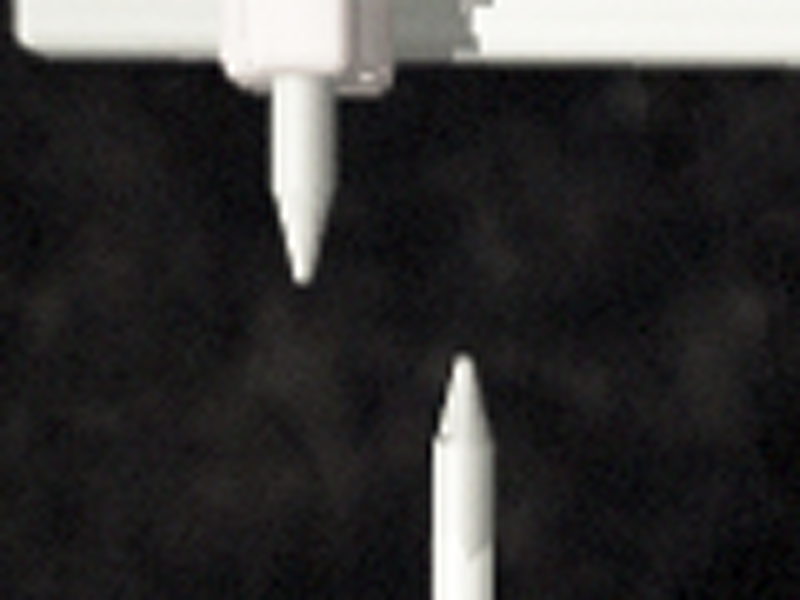

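The close-up shows the needle tip at wrist pixel (294.3,151.5) and the pointer tip at (318.5,162.5).

Run:
```python
from h import *
c=np.load("c3.npy",allow_pickle=True).item()
n,p=[onz("w",u,50,c)[:2] for u in((293.8,151),(318,162.1))]
for th in(-.215,-.221,-.225):
    R=np.array([[np.cos(th),-np.sin(th)],[np.sin(th),np.cos(th)]]);print(th,R.T@(p-n))
```

```text
-0.215 [15.19676157 -6.80706423]
-0.221 [15.23733017 -6.71576168]
-0.225 [15.26407124 -6.6547588 ]
```

Emit:
arm_command(targets=[{"hand": -1, "x": 0, "y": -0.005, "z": 0, "yaw": 0}, {"hand": -1, "x": 0, "y": -0.005, "z": 0, "yaw": 0}, {"hand": -1, "x": 0, "y": -0.003, "z": 0, "yaw": 0}, {"hand": -1, "x": 0, "y": 0, "z": 0, "yaw": 0}, {"hand": -1, "x": 0, "y": 0, "z": 0, "yaw": 0}, {"hand": -1, "x": 0, "y": 0, "z": 0, "yaw": 0}])

```text
clock: 12.9
eef_pos: [435.8, -277.2, 71.6]
eef_rot: [3.137, -0.0, 1.357]
wrist_force: [13.1, 3.8, -0.9]
finger_gap: 13.4
finger_force: 40.0
```

```bash
cat > tips.py <<'E'
from h import *
c=get_calibration("wrist");w=camera("wrist")
g=w.min(2).astype(float)
# sub-pixel pin axes: white runs per row in the window around the tips
def axis(rows,x0,x1):
    pts=[]
    for y in rows:
        a=np.clip(g[y,x0:x1]-70,0,None)
        if a.sum()>200:pts.append((np.sum(a*np.arange(x0,x1))/a.sum(),y))
    return np.array(pts)
ndl=axis(range(134,150),290,345);ptr=axis(range(166,182),300,340)
print(ndl[:, 0].round(1),ptr[:,0].round(1))
N,P=[onz("w",u,50,c)[:2] for u in((np.median(ndl[:,0]),151),(np.median(ptr[:,0]),162))]
th=-.221;R=np.array([[np.cos(th),-np.sin(th)],[np.sin(th),np.cos(th)]]);print("pointer-needle x,y",R.T@(P-N),manip.read_state()["eef_pos"])
cv2.imwrite("pics/tips.png",cv2.resize(w[109:199,255:375,::-1],(800,600),interpolation=cv2.INTER_CUBIC))
E
python3 tips.py
```

```text
[313.8 313.8 313.8 314.  314.  313.9 314.  314.  314.  314.  313.9 314.
 314.1 314.2 314.1 314.2] [317.8 317.8 317.7 317.7 317.5 317.5 317.5 317.5 317.3 317.2 317.3 317.3
 317.2 317.3 317.3 317.2]
pointer-needle x,y [ 2.17388332 -6.73250197] [ 435.83507612 -277.2566146    71.59221582]
```

View pics/tips.png

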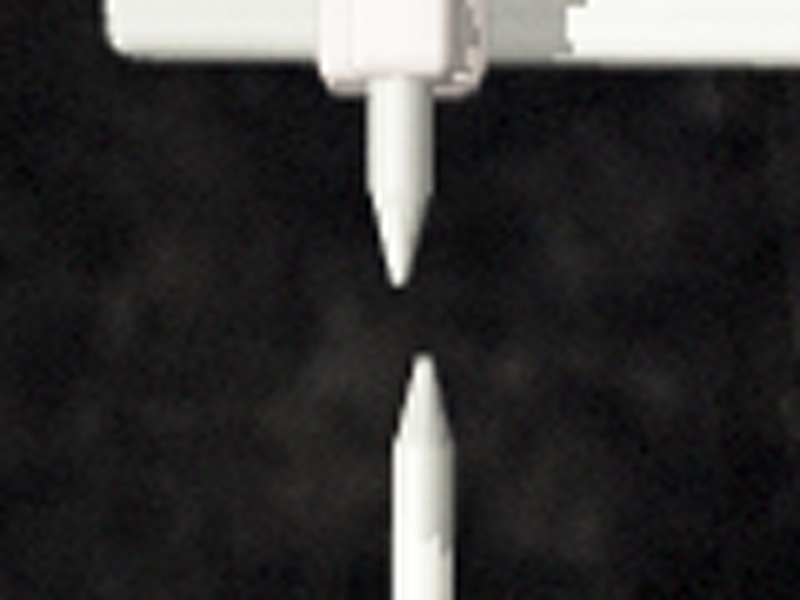

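The tips are at about (314.7,151.5) for the needle and (318.4,162.5) for the pointer, so roughly 2.2 mm remains.

Emit:
arm_command(targets=[{"hand": -1, "x": 0, "y": -0.0012, "z": 0, "yaw": 0}, {"hand": -1, "x": 0, "y": -0.001, "z": 0, "yaw": 0}, {"hand": -1, "x": 0, "y": 0, "z": 0, "yaw": 0}, {"hand": -1, "x": 0, "y": 0, "z": 0, "yaw": 0}, {"hand": -1, "x": 0, "y": 0, "z": 0, "yaw": 0}])

```text
clock: 13.45
eef_pos: [433.7, -276.8, 71.6]
eef_rot: [3.137, -0.0, 1.357]
wrist_force: [13.8, 3.9, -1.5]
finger_gap: 13.4
finger_force: 40.0
```

Run:
```python
from h import *
c=get_calibration("wrist");g=np.mean([np.clip(camera("wrist").min(2).astype(float),0,110) for _ in range(3)],0)
def mid(y):
    a=cv2.resize(g[y:y+1,296:340],None,fx=10,fy=1,interpolation=cv2.INTER_LINEAR)[0]>75
    i=np.nonzero(a)[0];return None if len(i)==0 else (i.min()+i.max()+1)/20+296-.5
for y in range(126,184,2):print(y,mid(y),end="; ")
th=-.221;R=np.array([[np.cos(th),-np.sin(th)],[np.sin(th),np.cos(th)]])
med=lambda r:np.median([mid(y) for y in r])
N=(med(range(146,150)),151);P=(med(range(164,168)),162)
print(N,P,R.T@(onz("w",P,50,c)-onz("w",N,50,c))[:2],manip.read_state()["eef_pos"],manip.read_state()["wrist_force"])
```

```text
126 318.1; 128 318.1; 130 318.1; 132 318.05; 134 318.0; 136 318.05; 138 317.95; 140 317.9; 142 317.95; 144 317.7; 146 318.0; 148 317.65; 150 317.95; 152 None; 154 None; 156 None; 158 None; 160 None; 162 317.95; 164 318.1; 166 317.9; 168 318.05; 170 317.8; 172 318.05; 174 317.75; 176 318.1; 178 318.0; 180 318.0; 182 317.95; (np.float64(317.775), 151) (np.float64(318.025), 162) [ 0.19835998 -6.74395526] [ 433.70926867 -276.76873168   71.6024344 ] [14.94458852  3.76238586 -1.88299232]
```

```bash
python3 -c "
from cell import manip
print(manip.sign_off())"
```

```text
the job is handed in; nothing more can be done
None
```

I swung the gauge arm home and pulled the plunger until its pointer was within about 0.2 mm of the needle, not past it. The robot is still holding it there, and I handed the job in about 14 s into the 56 s limit.

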